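# Load the tube rack through the spring gate

### The job

Load the sample changer: with one fingertip press the blue treadle beside the chute down and keep it down so that the orange gate stays wide open, and with the other fingertip push the tube rack by its yellow upright plate along the chute, past the gate, until it is fully home against the black end stop. Only then let the treadle up so that the gate closes behind the tubes, over the rack's low tail. The gate must never touch the rack; do not lift the rack, and leave the other things on the bench where they stand.

Things in the scene. Friction and masses are not known exactly. Their poses are not given: they have to be found in the camera images.
- chute: Fixed straight chute: floor top 5 mm above the table from x = -250 mm, two white walls 5 mm thick, 26 mm high, inner faces at y = -31 and +31 mm, from x = -201 to +104 mm. Origin: on the table, on the centre line under the gate; +x is the pushing direction, z up. Treadle and gate shaft are on its -y side. Beyond the end stop a white box 150 x 210 x 150 mm high.
- end_stop (a point): Middle of the face of the black end stop across the chute, 96 mm past the gate (chute x = +96, y = 0 mm), 20 mm above the table. The stop is 40 mm high.
- shaft (a point): Point on the gate's hinge axis over chute x = 0: chute y = -45 mm, 48 mm above the table. A steel shaft of radius 4 mm runs along this axis, parallel to chute x, from x = -247 to +8 mm, on two posts 8 x 16 mm, 56 mm high, at x = -252 and +14 mm.
- rack: Loose white tube rack, 0.25 to 0.5 kg, in the chute with 2 mm play each side, front 20 to 60 mm short of the gate. Origin: centre of the underside of the main body; +x forwards. Main body 84 (x) x 58 x 40 mm, capped tubes to 54 mm. A tail 30 mm wide, 16 mm high runs back to the yellow push plate. Home: origin at chute x = +54 mm; tail and plate then stay before the gate.
- push_face (a point): Centre line of the rear face of the rack's yellow upright push plate, 45 mm above the rack's underside; at rack x = -106 mm. The plate is 6 mm thick, 50 mm wide and 60 mm high (top 65 mm above the table). Push here towards +x, anywhere on the face.
- gate (a joint): Opening angle of the gate (rad): 0 closed, 1.0 at its stop, wide open. A spring closes it; 2 to 4 N down on the treadle open it fully. The rack passes clear of it above about 0.65.
- gate_tip (a point): Free end of the orange gate arm, a bar 18 mm high, 6 mm thick, 62 mm from the hinge axis to this point, turning with joint gate over chute x = 0. Closed, it reaches along chute +y to y = +17 mm, lower edge 40 mm above the table, so the tail fits beneath but not the main body. Opening swings its free end up, to about 105 mm above the table.
- press_line (a point): Point on the top of the blue treadle, midway along it (chute x = -147 mm), 11 mm from its outer edge. The treadle is a plate 195 mm long (chute x = -245 to -50 mm), 42 mm wide, turning with joint gate. Closed it slopes up outwards at 0.75 rad, outer edge at chute y = -85 mm, 73 mm above the table. A fingertip may press and slide anywhere along it.
- treadle_end (a point): Point on the treadle's top at its end nearest the gate (chute x = -50 mm), 22 mm from its outer edge. At the stop the top is 32 mm above the table at y = -70, sloping down outwards at 0.25 rad. Good places: one fingertip at chute y = -68 to -86 mm on the treadle, the other in the chute at y = -20 to 0 mm, straddling wall and shaft. With the treadle at its stop both tips are about 30 mm above the table: over wall and tail, well below the top of the push plate.
- holder_green: Bystander, leave alone: white round tube holder 46 mm wide and high, blue and yellow band, a thin glass tube standing in it with a green cap, 116 mm high in all. Origin: centre of its underside.
- holder_blue: Bystander, leave alone: white round tube holder 46 mm wide and high, blue and yellow band, a thin glass tube standing in it with a blue cap, 116 mm high in all. Origin: centre of its underside.
- holder_red: Bystander, leave alone: white round tube holder 46 mm wide and high, blue and yellow band, a thin glass tube standing in it with a red cap, 116 mm high in all. Origin: centre of its underside.
- jar: Bystander, leave alone: small jar, 52 mm wide, 60 mm high, blue cap. Origin: centre of its underside.
- beaker: Bystander, leave alone: clear beaker, 60 mm wide, 70 mm high. Origin: centre of its underside.
- bottle: Bystander, leave alone: amber bottle, 60 mm wide, 130 mm high. Origin: centre of its underside.
- tray: Bystander, leave alone: grey open tray 120 x 80 x 35 mm. Origin: centre of its underside.

How it is judged:
By the outcome, as a careful person would: the job done as asked, in the order asked, and still so for the second after the job is handed in, with the robot touching nothing.
It also fails if it takes over 38 s, if anything falls off the work surface, if the arm or the gripper's body presses on something with over 40 N, if the wrist force passes 120 N, or if a joint passes its speed limit or range.

### The arm

A 7-joint arm with a two-finger parallel gripper is mounted at the origin on the work surface. World frame = base frame: x ahead of the robot, y to its left, z up, the work surface at z = 0. Lengths are in m, angles in rad, forces in N, time in s.
With the tool pointing down it reaches from about 0.375 to 0.925 m from the base axis. Payload 3.1 kg.
Tool frame: the origin (TCP) lies at the very end of the fingers, on their centre line; the grasp point (between the pads) lies 19 mm behind it; z points along the fingers, y is the direction in which the jaws open and shut (so a half turn about z gives the same grasp; the last joint's range is limited). The gripper opens to 85 mm and grips with 20 to 120 N. Pads are 22 mm wide; open, the fingers measure 114 mm over their backs; the gripper's body (76 mm by 85 mm) begins 54 mm behind the grasp point. The pads swing forward as they close: fully open they stand 13 mm farther back than shut.
Start: joints at [1.058, 0.383, 0.044, 1.598, -0.018, 1.161, -0.05], TCP at [0.262, -0.595, 0.231] pointing down, gripper open.
Joint ranges: [-2.61, 2.61], [-0.41, 2.15], [-1.48, 1.57], [0, 2.5], [-1.57, 4.71], [0.05, 1.97], [-2.85, 2.85]. Speed limits (rad/s): [2.79, 2.79, 3.14, 3.14, 3.14, 3.14, 3.14].

### API

Orientations are given as a rotation vector (axis times angle).
In Python, from bench import state, camera, calibration, sign_off gives the robot as it stands.
- The arm moves only by the tool drive_tool, never from a script. Its argument "motion" is a list of rows, each a list of 3 entries, a list of its own where there are three numbers: the shift along the tool's x, y, z in mm, then the turn, a rotation vector about the tool's x, y, z in degrees, then the opening, from 0 (shut) to 1 (fully open). A call has 1 to 20 rows; each row is the pose to reach, as a shift and turn from the pose commanded when the call began, along the tool's axes at that moment; what a row does not reach only later rows make up. A row lasts 1/10 s, in which the tool goes at most 50 mm and 8.59 degrees, less where a joint would pass 70% of its speed; a pose out of reach is approached as far as the arm can. A call with a gripper value outside its range is refused whole. The fingers move at their own pace and stop on an object; "newtons" is the grip in N (left out, the last holds). Time passes only in rows, so rows that repeat a pose let the fingers close. It gives the time, the measured TCP pose, the force and the opening at its end, in the units of the state.
- state(): the state, without advancing time (a new reading comes with each control period).
- camera(name): name is "scene" or "top" or "wrist"; returns (picture, depth): 400x640x3 uint8, red, green, blue; 400x640 float32, m along the optical axis (not along the pixel's ray), 0 where there is no reading.
- calibration(name): a dict with "intrinsics" (3x3 intrinsics, pixels), "xyz" and "orientation" of the camera in the world. Camera axes: x right, y down, z forward; pixel columns grow to the right and rows downward; lengths in m; the calibration is good to about 2 mm. A picture is of the moment at which its call begins: read the wrist's pose just before it. calibration takes no time and is no camera call; for the wrist camera it gives the pose at the moment of the call.
- sign_off(): hands the job in, once; it reports no verdict.
The state is a dict: "time_s": time; "joint_pos": joint angles; "qd": joint speeds; "tau": joint torques, N m; "position": TCP position; "tool_rot": TCP orientation; "force": force on the tool from outside, world axes, zero at the start; "wrist_torque": the same for the moment, N m; "width": opening from 0.0 (shut) to 1.0 (fully open).
Only numpy, scipy, OpenCV 4.12 (cv2) and the standard library are available. Lean on these libraries where they do the work, as an engineer would, in place of code of your own. Each camera call takes 0.05 s, during which the arm holds its last target. There are 200 camera calls.

## Working session

There is one attempt and no reset: what is moved stays moved. The work goes in short steps, Python scripts to look and compute and a tool call to move; the robot and the scene stay as the last step left them, time stands still between calls to the robot, and variables do not carry over. Pictures are saved under pics/ and viewed, about 8 in all and at most 12, crops included, and the job is handed in when it is done.

Besides the shell and the picture viewer there is one more tool, called after "Call:" as name([rows], argument=value, ...), one row to a line, values as JSON. drive_tool: Moves the arm, as the interface text tells. Its arguments: {"type":"object","properties":{"motion":{"type":"array","items":{"type":"array"}},"newtons":{"type":"number"}},"required":["motion"]}

```bash
mkdir -p pics; cat > h.py <<'E'
import numpy as np, cv2
from scipy.spatial.transform import Rotation as R
from bench import state, camera, calibration, sign_off
def rot(c):
    o=np.array(c["orientation"],float)
    return o if o.shape==(3,3) else R.from_rotvec(o).as_matrix()
def cloud(name):
    c=calibration(name); im,d=camera(name)
    K=np.array(c["intrinsics"]); v,u=np.mgrid[0:400,0:640]
    P=np.stack([(u-K[0,2])/K[0,0]*d,(v-K[1,2])/K[1,1]*d,d],-1)
    return im,d,P@rot(c).T+np.array(c["xyz"])
def save(im,n): cv2.imwrite("pics/"+n,im[:,:,::-1])
E
python3 - <<'E'
from h import *
print({k:np.round(v,3) for k,v in state().items()})
for n in("top","scene"):
    print(calibration(n)); im,d,P=cloud(n); save(im,n+"0.png"); np.savez(n+"0.npz",im=im,d=d,P=P)
E
```

```text
{'time_s': np.float64(0.0), 'joint_pos': array([ 1.058,  0.384,  0.044,  1.6  , -0.018,  1.161, -0.05 ]), 'qd': array([ 0.   , -0.   , -0.001, -0.001, -0.001,  0.002, -0.001]), 'tau': array([ 0.0000e+00, -4.3346e+01,  1.0250e+00, -2.4951e+01,  1.1000e-02,
        1.1000e-02, -0.0000e+00]), 'position': array([ 0.262, -0.594,  0.23 ]), 'tool_rot': array([-3.072e+00, -6.470e-01,  1.000e-03]), 'force': array([0.298, 0.477, 0.359]), 'wrist_torque': array([ 0.026, -0.032, -0.003]), 'width': np.float64(0.997)}
{'intrinsics': array([[482.21873803,   0.        , 315.79884885],
       [  0.        , 482.21873803, 197.4610445 ],
       [  0.        ,   0.        ,   1.        ]]), 'xyz': array([ 0.35375633, -0.11013418,  1.25921807]), 'orientation': array([-2.13898166,  2.11673242, -0.19735449])}
{'intrinsics': array([[412.25481394,   0.        , 316.7096996 ],
       [  0.        , 412.25481394, 200.11065005],
       [  0.        ,   0.        ,   1.        ]]), 'xyz': array([ 1.1272631 , -0.1394468 ,  0.87083373]), 'orientation': array([-1.94352845, -1.84072933,  0.55155818])}
```

View pics/top0.png

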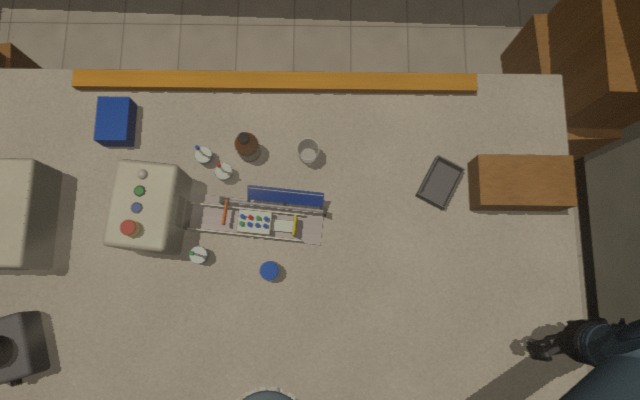

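View pics/scene0.png

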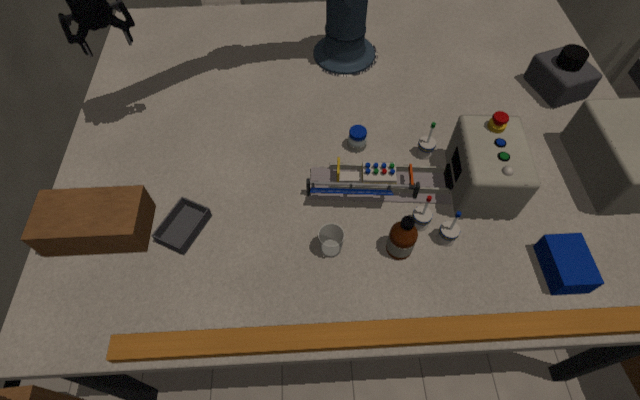

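The top view shows the chute at (190–325, 200–243): orange gate at (225,211), yellow plate at (295,226), blue treadle at (248–324, 187–207) on the side away from the robot. The scene view shows the red and blue holders and the bottle near the treadle side of the gate. Next I measure the chute frame.

```bash
python3 - <<'E'
from h import *
for n in("top","scene"):
    z=np.load(n+"0.npz"); im,P=z["im"],z["P"]
    hsv=cv2.cvtColor(im,cv2.COLOR_RGB2HSV)
    roi=np.zeros((400,640),bool)
    if n=="top": roi[180:250,180:335]=1
    else: roi[145:205,300:440]=1
    H,S,V=hsv[...,0],hsv[...,1],hsv[...,2]
    for name,m in dict(blue=(H>105)&(H<125)&(S>130)&(V>60),orange=(H>4)&(H<14)&(S>170)&(V>90),yellow=(H>18)&(H<32)&(S>150)&(V>90)).items():
        m=(m&roi).astype(np.uint8)
        k,l,st,ce=cv2.connectedComponentsWithStats(m)
        if k<2: print(n,name,"none");continue
        i=1+st[1:,4].argmax(); mm=l==i; p=P[mm]; 
        box=cv2.minAreaRect(p[:,:2].astype(np.float32)*1000)
        print(n,name,st[i],"median",np.round(np.median(p,0)*1000),"zrange",np.round(np.percentile(p[:,2],[2,98])*1000),np.round(cv2.boxPoints(box)).tolist())
z=np.load("top0.npz");im,P=z["im"],z["P"]
save(cv2.resize(im[140:290,170:340],None,fx=4.5,fy=4,interpolation=cv2.INTER_CUBIC)[:600,:800],"crop.png")
for u,v in[(195,155),(221,171),(247,145),(308,150),(199,255),(270,270),(440,183),(170,205)]: print((u,v),np.round(P[v,u]*1000))
E
```

```text
top blue [273 193  49  13 311] median [570. -73.  54.] zrange [44. 66.] [[354.0, -110.0], [401.0, -208.0], [623.0, -101.0], [576.0, -3.0]]
top orange [223 214   2   6   7] median [522. 117.  58.] zrange [55. 60.] [[516.0, 117.0], [529.0, 115.0], [529.0, 117.0], [517.0, 119.0]]
top yellow [293 216   4  19  40] median [503. -61.  63.] zrange [24. 67.] [[480.0, -60.0], [526.0, -64.0], [526.0, -60.0], [480.0, -56.0]]
scene blue [310 188  83   7 319] median [583. -41.  60.] zrange [27. 74.] [[504.0, -109.0], [1060.0, -318.0], [1127.0, -139.0], [570.0, 70.0]]
scene orange [410 164   4  21  42] median [541. 116.  58.] zrange [55. 61.] [[510.0, 116.0], [569.0, 110.0], [570.0, 116.0], [511.0, 121.0]]
scene yellow [337 158   3  16  36] median [510. -61.  65.] zrange [62. 67.] [[484.0, -61.0], [530.0, -65.0], [530.0, -60.0], [484.0, -56.0]]
(195, 155) [685. 202.  46.]
(221, 171) [643. 132.  49.]
(247, 145) [698.  60.  99.]
(308, 150) [714. -91.   3.]
(199, 255) [427. 177.  47.]
(270, 270) [391.  -3.  62.]
(440, 183) [ 626. -443.    8.]
(170, 205) [536. 227. 148.]
```

View pics/crop.png

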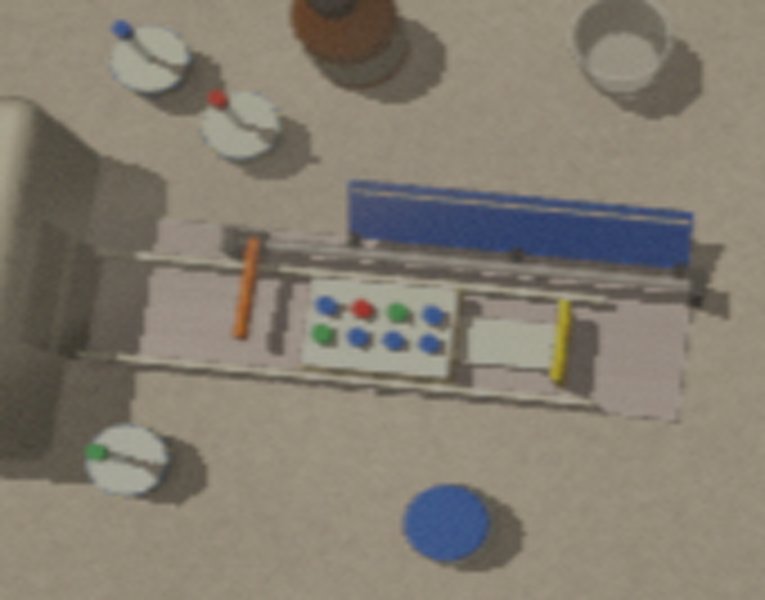

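```bash
cat >> h.py <<'E'
def ray(name,u,v,z):
    c=calibration(name);K=np.array(c["intrinsics"]);o=np.array(c["xyz"])
    d=rot(c)@np.array([(u-K[0,2])/K[0,0],(v-K[1,2])/K[1,1],1]); return (o+d*(z-o[2])/d[2])[:2]
def rigid(A,B):
    a,b=A.mean(0),B.mean(0);H=(A-a).T@(B-b);t=np.arctan2(H[0,1]-H[1,0],H[0,0]+H[1,1])
    r=np.array([[np.cos(t),-np.sin(t)],[np.sin(t),np.cos(t)]]);return t,r,b-r@a
E
python3 - <<'E'
from h import *
# crop px -> chute (x,y,z) mm
L=[((350,181),(-50,-85,73)),((692,212),(-245,-85,73)),((238,338),(-3,17,58)),((247,338),(-3,17,58)),((690,303),(-250,-36,5)),((680,418),(-250,36,5)),((607,300),(-201,-33.5,26)),((594,406),(-201,33.5,26))]
A=[];B=[]
for (u,v),p in L:
    w=ray("top",170+(u+.5)/4.5-.5,140+(v+.5)/4-.5,p[2]/1000)*1000; A.append(p[:2]);B.append(w)
A=np.array(A,float);B=np.array(B)
t,r,o=rigid(A,B);print(np.degrees(t),o);print(np.round(B-(A@r.T+o),1))
inv=lambda w:np.round((np.array(w)-o)@r,1)
# plate top rear edge z=65
for q in[(570,302),(562,382),(558,300),(553,380)]: print("plate",inv(ray("top",170+q[0]/4.5,140+q[1]/4,.065)*1000))
for q in[(303,372),(450,378),(310,282),(460,290)]: print("body z45",inv(ray("top",170+q[0]/4.5,140+q[1]/4,.045)*1000))
for n,w in dict(red=(643,132),blue=(685,202),bottle=(698,60),beaker=(714,-91),jar=(391,-3),green=(427,177)).items(): print(n,inv(w))
for n in("top","scene"):
    z=np.load(n+"0.npz");P=z["P"].reshape(-1,3)*1000;P=P[z["d"].ravel()>0]
    c=(P[:,:2]-o)@r
    m=(c[:,0]>-240)&(c[:,0]<-60)&(c[:,1]<-50)&(c[:,1]>-95)&(P[:,2]>30)
    print(n,"treadle outer y,z",np.percentile(c[m,1],[2,50,98]),np.percentile(P[m,2],[2,50,98]))
    m=(abs(c[:,0])<8)&(c[:,1]<30)&(c[:,1]>-30)&(P[:,2]>35); print("gate x",np.median(c[m,0]),"ymax",np.percentile(c[m,1],[2,98]),P[m,2].max())
    m=(c[:,0]>-200)&(c[:,0]<-150)&(abs(c[:,1])<28)&(P[:,2]>50);print("plate",np.percentile(c[m],[3,50,97],axis=0))
    m=(c[:,0]>-200)&(c[:,0]<100)&(c[:,1]>-20)&(c[:,1]<20)&(P[:,2]<12);print("floor z",np.median(P[m,2]))
    m=(c[:,0]>-300)&(c[:,0]<300)&(c[:,1]>60)&(c[:,1]<200)&(P[:,2]<12);print("table z",np.median(P[m,2]))
s=state();print(R.from_rotvec(s["tool_rot"]).as_matrix().round(3))
E
```

```text
84.64987875617372 [521.06637032 118.70463857]
[[ 0.8 -2. ]
 [ 1.2  1.1]
 [-0.   2.6]
 [ 0.  -2.4]
 [ 2.8  1. ]
 [-1.  -0.5]
 [-0.9  0. ]
 [-2.7  0.2]]
plate [-183.2  -22.7]
plate [-184.3   27.5]
plate [-176.4  -23.3]
plate [-179.2   26.8]
body z45 [-38.1  34.3]
body z45 [-120.6   29.6]
body z45 [-34.5 -23. ]
body z45 [-119.4  -26.7]
red [  24.6 -120.2]
blue [  98.2 -155.5]
bottle [ -42.  -181.6]
beaker [-190.8 -211.6]
jar [-133.3  118.2]
green [49.3 99.1]
top treadle outer y,z [-86.33376561 -70.78467991 -55.21235272] [42.59305847 58.82422719 73.10202387]
gate x -0.7566285099408641 ymax [-29.21809531  16.23242934] 62.58992517948347
plate [[-181.28474403  -22.71552887]
 [-178.82691667    0.62589193]
 [-175.67795466   23.61546252]]
floor z 5.209354852842241
table z 0.036195092944169005
scene treadle outer y,z [-90.05424164 -74.67595851 -50.18657527] [44.69453376 60.69283275 73.2717629 ]
gate x -3.475298609807368 ymax [-28.57749764  13.07472092] 61.65766647024717
plate [[-182.77938727  -27.22925217]
 [-180.02665359   -5.97925921]
 [-177.35450115   19.82258937]]
floor z 5.233794959933924
table z 0.042980597979525026
[[ 0.915  0.403 -0.001]
 [ 0.403 -0.915  0.002]
 [-0.    -0.002 -1.   ]]
```

The fit gives the chute origin near (523, 118) with its +x at 84.65° in world. The plate's rear face is at chute x ≈ -183. Moving to hover behind the plate, jaws along chute y.

Call:
drive_tool([
  [[9,-7,1],[0,0,-1],0.6],
  [[28,-21,4],[0,0,-4],0.6],
  [[51,-38,7],[0,0,-7],0.6],
  [[79,-59,10],[0,0,-10],0.6],
  [[106,-79,14],[0,0,-14],0.6],
  [[134,-100,17],[0,0,-18],0.6],
  [[162,-121,21],[0,0,-21],0.6],
  [[190,-141,25],[0,0,-25],0.6],
  [[218,-162,28],[0,0,-29],0.6],
  [[245,-183,32],[0,0,-32],0.6],
  [[273,-204,35],[0,0,-36],0.6],
  [[301,-224,39],[0,0,-40],0.6],
  [[329,-245,43],[0,0,-43],0.6],
  [[357,-266,46],[0,0,-47],0.6],
  [[384,-286,50],[0,0,-51],0.6],
  [[412,-307,53],[0,0,-54],0.6],
  [[435,-324,56],[0,0,-57],0.6],
  [[454,-338,59],[0,0,-60],0.6],
  [[463,-345,60],[0,0,-61],0.6],
  [[463,-345,60],[0,0,-61],0.6],
])

```text
time_s: 2.1
position: [0.5469, -0.0904, 0.171]
tool_rot: [-2.316, -2.121, -0.0]
force: [-0.5, 0.7, 0.8]
width: 0.597
```

```bash
python3 - <<'E'
from h import *
s=state();M=R.from_rotvec(s["tool_rot"]).as_matrix();print(M.round(3),s["position"],np.degrees(np.arctan2(M[1,1],M[0,1])))
im,d,P=cloud("wrist");save(im,"w1.png");np.savez("w1.npz",im=im,d=d,P=P)
a=np.radians(84.65);r=np.array([[np.cos(a),-np.sin(a)],[np.sin(a),np.cos(a)]]);o=np.array([523,118.])
P=P.reshape(-1,3)*1000;k=d.ravel()>0;P=P[k];c=(P[:,:2]-o)@r
col=cv2.cvtColor(im,cv2.COLOR_RGB2HSV).reshape(-1,3)[k]
y=(col[:,0]>18)&(col[:,0]<34)&(col[:,1]>140)&(P[:,2]>50)&(P[:,2]<70)
print("plate",y.sum(),np.percentile(c[y],[2,50,98],axis=0),np.percentile(P[y,2],[2,98]))
b=(col[:,0]>105)&(col[:,0]<125)&(col[:,1]>130)&(c[:,1]<-45)&(c[:,1]>-100)&(c[:,0]>-260)
for x in range(-240,-60,40):
    q=b&(abs(c[:,0]-x)<15)
    if q.sum()>50: print(x,"treadle y",np.percentile(c[q,1],[1,99]),np.percentile(P[q,2],[1,99]))
for x in range(-190,100,40):
    q=(abs(c[:,0]-x)<15)&(abs(P[:,2]-26)<2)&(abs(c[:,1])<45)
    if q.sum()>30: print(x,"wall y-",np.median(c[q&(c[:,1]<0),1]),"wall y+",np.median(c[q&(c[:,1]>0),1]))
E
```

```text
[[ 0.088  0.996 -0.   ]
 [ 0.996 -0.088  0.001]
 [ 0.001 -0.    -1.   ]] [ 0.54693621 -0.09039112  0.1710414 ] -5.026508321330784
plate 490 [[-182.83791126  -23.2507689 ]
 [-179.0511187     0.66614844]
 [-177.60745955   24.55588014]] [50.77353321 66.56559159]
-240 treadle y [-84.34786074 -54.58781171] [44.7562708  72.69068026]
-200 treadle y [-98.69424098 -50.61797404] [ 44.37928458 265.36008172]
-160 treadle y [-85.10309334 -54.482071  ] [44.573516   72.84789343]
-120 treadle y [-85.40279323 -54.58476282] [44.48766596 72.82395174]
-80 treadle y [-85.58839382 -54.77292959] [44.07948265 72.60363252]
-190 wall y- -32.60217659730142 wall y+ 33.76129906430165
-150 wall y- -32.91068012016024 wall y+ 34.29054808771924
-110 wall y- -33.042728967446486 wall y+ 35.31199747945468
-70 wall y- -32.86439741060782 wall y+ 35.64895922416564
-30 wall y- -32.65546052616696 wall y+ 35.597380446673796
```

View pics/w1.png

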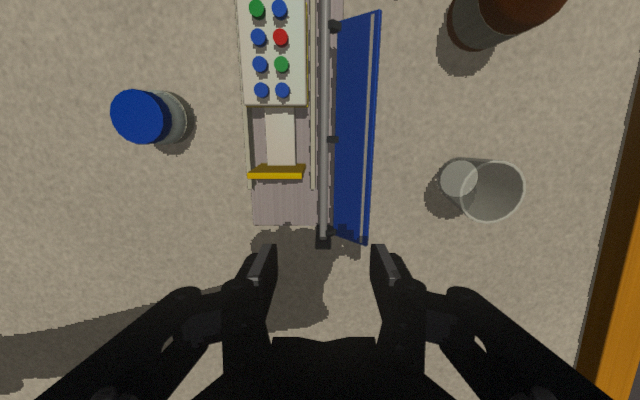

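Wrist view: plate at (275,174), treadle (335–380, 10–245), fingers straddling wall and shaft; the frame holds to about 1 mm. Descending onto the treadle.

Call:
drive_tool([
  [[0,0,5],[0,0,0],0.6],
  [[0,0,15],[0,0,0],0.6],
  [[0,0,30],[0,0,0],0.6],
  [[0,0,45],[0,0,0],0.6],
  [[0,0,60],[0,0,0],0.6],
  [[0,0,75],[0,0,0],0.6],
  [[0,0,85],[0,0,0],0.6],
  [[0,0,91],[0,0,0],0.6],
  [[0,0,96],[0,0,0],0.6],
  [[0,0,101],[0,0,0],0.6],
  [[0,0,106],[0,0,0],0.6],
  [[0,0,111],[0,0,0],0.6],
  [[0,0,116],[0,0,0],0.6],
  [[0,0,121],[0,0,0],0.6],
  [[0,0,126],[0,0,0],0.6],
  [[0,0,130],[0,0,0],0.6],
  [[0,0,133],[0,0,0],0.6],
  [[0,0,135],[0,0,0],0.6],
  [[0,0,135],[0,0,0],0.6],
])

```text
time_s: 4.05
position: [0.5466, -0.0925, 0.036]
tool_rot: [-2.32, -2.118, 0.0]
force: [0.4, -0.4, 2.0]
width: 0.599
```

```bash
cat > look.py <<'E'
import sys
from h import *
n=sys.argv[1]
s=state();print(s["time_s"],np.round(s["position"],4),np.round(s["force"],1),np.round(s["wrist_torque"],2),s["width"])
a=np.radians(84.65);r=np.array([[np.cos(a),-np.sin(a)],[np.sin(a),np.cos(a)]]);o=np.array([523,118.])
print("tcp chute",np.round((np.array(s["position"])[:2]*1000-o)@r,1))
ims=[]
for cam,(v0,v1,u0,u1) in dict(top=(150,270,170,340),scene=(120,240,290,460)).items():
    im,d,P=cloud(cam);P=P*1000;c=(P[...,:2]-o)@r
    g=cv2.cvtColor(im,cv2.COLOR_RGB2HSV)
    y=(g[...,0]>18)&(g[...,0]<34)&(g[...,1]>120)&(g[...,2]>70)&(P[...,2]>45)&(P[...,2]<75)&(abs(c[...,1])<35)&(c[...,0]<-30)&(c[...,0]>-220)
    if y.sum()>3: print(cam,"plate x",y.sum(),np.percentile(c[y,0],[5,50,95]).round(1),"y",np.percentile(c[y,1],[5,95]).round(1))
    q=(g[...,0]>3)&(g[...,0]<16)&(g[...,1]>150)&(abs(c[...,0])<15)&(c[...,1]>-60)&(c[...,1]<40)&(P[...,2]>40)&(P[...,2]<140)
    if q.sum()>3: print(cam,"gate z",np.percentile(P[q,2],[5,50,95]).round(1),"y",np.percentile(c[q,1],[5,95]).round(1))
    b=(abs(c[...,1])<25)&(c[...,0]>-100)&(c[...,0]<100)&(P[...,2]>42)&(P[...,2]<62)
    if b.sum()>3: print(cam,"tubes/body x",np.percentile(c[b,0],[1,99]).round(1))
    ims.append(cv2.resize(im[v0:v1,u0:u1],(800,300),interpolation=cv2.INTER_CUBIC))
im,d=camera("wrist")
save(np.vstack(ims),n+".png");save(im,n+"w.png")
E
python3 look.py d1
```

```text
4.05 [ 0.5466 -0.0925  0.036 ] [ 0.4 -0.4  2. ] [-0.   -0.18  0.01] 0.5986477797403298
tcp chute [-207.4  -43.1]
top gate z [79.5 89.3 95.9] y [-23.6   4.1]
top tubes/body x [-98.9 -33.4]
scene plate x 42 [-182.1 -179.4 -176.9] y [-26.2   5.1]
scene gate z [57.2 77.1 93.2] y [-49.5  -6.9]
scene tubes/body x [-99.3  71.9]
```

Gate is partly open (tip z ≈ 93), force 2 N. Pressing further to the stop.

Call:
drive_tool([
  [[0,0,2],[0,0,0],0.6],
  [[0,0,4],[0,0,0],0.6],
  [[0,0,5],[0,0,0],0.6],
  [[0,0,5],[0,0,0],0.6],
])

```text
time_s: 4.6
position: [0.5445, -0.0923, 0.0307]
tool_rot: [-2.318, -2.116, 0.005]
force: [-3.8, 0.5, 5.8]
width: 0.599
```

```bash
python3 look.py d2
```

```text
4.6 [ 0.5445 -0.0923  0.0307] [-3.8  0.5  5.8] [ 0.1   0.55 -0.03] 0.5987200033568375
tcp chute [-207.4  -41. ]
top gate z [ 95.7  97.4 102.2] y [-12.   -3.9]
top tubes/body x [-98.7  19.8]
scene plate x 39 [-182.  -179.4 -176.9] y [-26.7   2.5]
scene gate z [ 55.7  80.  100.5] y [-52.3 -13.3]
scene tubes/body x [-99.4 -35.2]
```

View pics/d2.png

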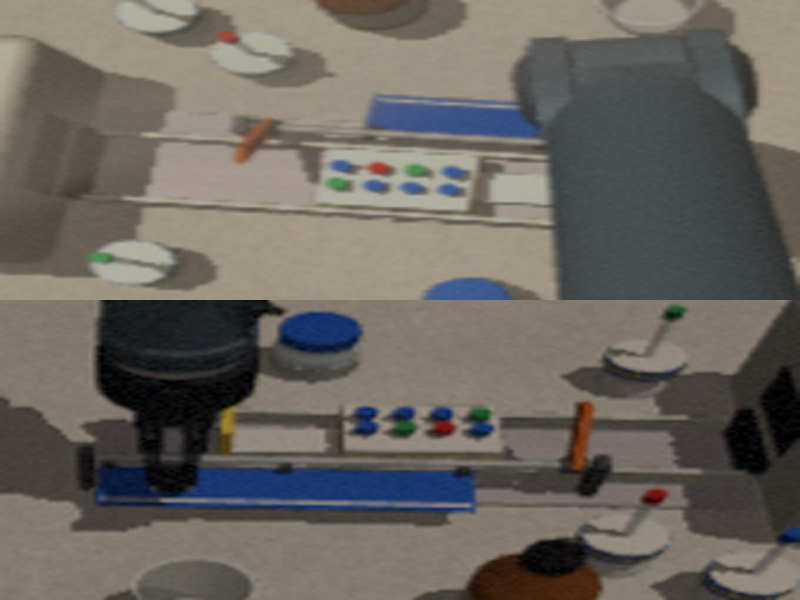

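The gate is at its stop: the arm is raised in both views (tip z ≈ 101), and the fingertip is on the treadle with 5.8 N. Starting the push, stopping short of the gate to check.

Call:
drive_tool([
  [[2,0,0.5],[0,0,0],0.6],
  [[5,0,1],[0,0,0],0.6],
  [[8,0,1],[0,0,0],0.6],
  [[11,0,1],[0,0,0],0.6],
  [[14,0,1],[0,0,0],0.6],
  [[17,0,1],[0,0,0],0.6],
  [[20,0,1],[0,0,0],0.6],
  [[24,0,1],[0,0,0],0.6],
  [[28,0,1],[0,0,0],0.6],
  [[32,0,1],[0,0,0],0.6],
  [[35,0,1],[0,0,0],0.6],
  [[38,0,1],[0,0,0],0.6],
])

```text
time_s: 5.95
position: [0.5506, -0.0573, 0.0305]
tool_rot: [2.319, 2.115, -0.003]
force: [-0.3, -6.9, 3.4]
width: 0.601
```

```bash
python3 look.py d3
```

```text
5.95 [ 0.5506 -0.0573  0.0305] [-0.3 -6.9  3.4] [-1.36 -0.15  0.04] 0.601494329072115
tcp chute [-172.   -43.8]
top gate z [ 92.3  97.4 101.5] y [-11.7  -3.8]
top tubes/body x [-94.5  96.7]
scene gate z [55.7 79.5 99.5] y [-51.5 -14.7]
scene tubes/body x [-96.  -12.6]
```

Call:
drive_tool([
  [[0,0,1],[0,0,0],0.6],
  [[0,0,2],[0,0,0],0.6],
  [[0,0,2],[0,0,0],0.6],
])

```text
time_s: 6.4
position: [0.5497, -0.0562, 0.0286]
tool_rot: [2.32, 2.117, -0.004]
force: [-1.5, -5.0, 5.9]
width: 0.595
```

```bash
python3 look.py d4
```

```text
6.4 [ 0.5497 -0.0562  0.0286] [-1.5 -5.   5.9] [-0.99  0.23  0.01] 0.5951909279392797
tcp chute [-171.   -42.9]
top gate z [ 98.1 100.8 103.1] y [-16.5  -6.1]
top tubes/body x [-93.3  96.9]
scene gate z [ 55.2  79.1 102. ] y [-52.8 -17.3]
scene tubes/body x [-95.9 -12.6]
```

View pics/d4.png

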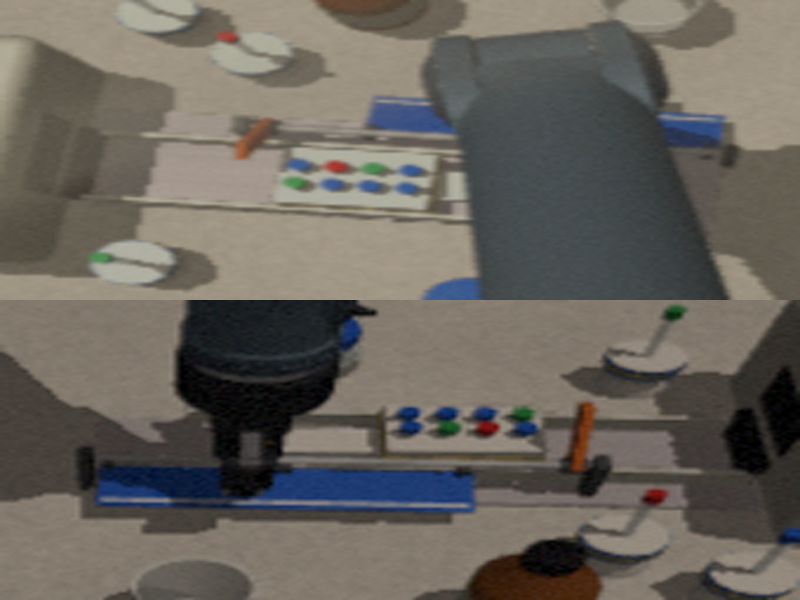

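The rack has moved as expected with its front just before the gate, and the gate is fully up. Continuing.

Call:
drive_tool([
  [[3,0,0.5],[0,0,0],0.6],
  [[7,0,1],[0,0,0],0.6],
  [[11,0,1],[0,0,0],0.6],
  [[15,0,1],[0,0,0],0.6],
  [[19,0,1],[0,0,0],0.6],
  [[23,0,1],[0,0,0],0.6],
  [[27,0,1],[0,0,0],0.6],
  [[31,0,1],[0,0,0],0.6],
  [[35,0,1],[0,0,0],0.6],
  [[39,0,1],[0,0,0],0.6],
  [[43,0,1],[0,0,0],0.6],
  [[47,0,1],[0,0,0],0.6],
  [[51,0,1],[0,0,0],0.6],
  [[54,0,1],[0,0,0],0.6],
  [[57,0,1],[0,0,0],0.6],
])

```text
time_s: 8.05
position: [0.5572, -0.0037, 0.0287]
tool_rot: [2.318, 2.11, -0.005]
force: [0.0, -11.0, 9.4]
width: 0.596
```

```bash
python3 look.py d5
```

```text
8.05 [ 0.5572 -0.0037  0.0287] [  0.  -11.    9.4] [-2.09  0.    0.18] 0.5956246719026872
tcp chute [-118.   -45.4]
top gate z [ 58.5  94.7 104.4] y [-23.4  -3.4]
top tubes/body x [-40.3  42.1]
scene gate z [ 55.2  78.3 101.1] y [-52.3 -13.8]
scene tubes/body x [-42.3  95.6]
```

Call:
drive_tool([
  [[3,0,0],[0,0,0],0.6],
  [[7,0,0],[0,0,0],0.6],
  [[11,0,0],[0,0,0],0.6],
  [[15,-1,0],[0,0,0],0.6],
  [[19,-1,0],[0,0,0],0.6],
  [[23,-1,0],[0,0,0],0.6],
  [[27,-1,0],[0,0,0],0.6],
  [[31,-1,0],[0,0,0],0.6],
  [[35,-1,0],[0,0,0],0.6],
  [[39,-1,0],[0,0,0],0.6],
  [[43,-1,0],[0,0,0],0.6],
  [[46,-1,0],[0,0,0],0.6],
  [[48,-1,0],[0,0,0],0.6],
  [[50,-1,0],[0,0,0],0.6],
])

```text
time_s: 9.6
position: [0.5608, 0.0455, 0.0287]
tool_rot: [2.318, 2.11, -0.007]
force: [1.0, -12.7, 9.8]
width: 0.6
```

```bash
python3 look.py d6
```

```text
9.6 [0.5608 0.0455 0.0287] [  1.  -12.7   9.8] [-2.26 -0.04  0.2 ] 0.5998906728478063
tcp chute [-68.7 -44.4]
top tubes/body x [15.3 97.1]
scene gate z [ 55.8  81.4 102.5] y [-51.9 -14.4]
scene tubes/body x [-77.7  90.4]
```

View pics/d6.png

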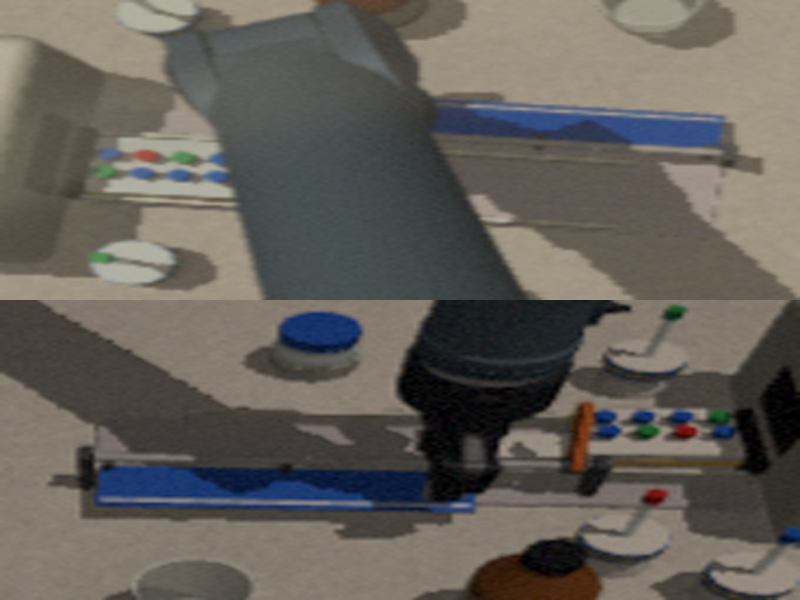

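About 6 mm remain. Nudging home while watching the force.

Call:
drive_tool([
  [[2,0,0],[0,0,0],0.6],
  [[4,0,0],[0,0,0],0.6],
  [[5,0,0],[0,0,0],0.6],
  [[6,0,0],[0,0,0],0.6],
  [[7,0,0],[0,0,0],0.6],
])

```text
time_s: 10.25
position: [0.5612, 0.0502, 0.0287]
tool_rot: [2.317, 2.108, -0.011]
force: [-0.7, -14.4, 11.8]
width: 0.6
```

Call:
drive_tool([
  [[1,0,0],[0,0,0],0.6],
  [[2,0,0],[0,0,0],0.6],
  [[3,0,0],[0,0,0],0.6],
  [[3,0,0],[0,0,0],0.6],
])

```text
time_s: 10.65
position: [0.5612, 0.0501, 0.0287]
tool_rot: [2.317, 2.106, -0.016]
force: [-1.4, -19.0, 14.1]
width: 0.597
```

```bash
python3 look.py d7
```

```text
10.65 [0.5612 0.0501 0.0287] [ -1.4 -19.   14.1] [-3.44  0.31  0.53] 0.5966918611341123
tcp chute [-64.  -44.3]
top tubes/body x [23.9 98.9]
scene gate z [ 55.   78.9 102.8] y [-52.5 -18. ]
scene tubes/body x [-73.9  94.4]
```

The tip stalled at chute x = -64, with the plate's rear at ≈ -53 against an expected -52 at home, while the force rose. So the rack is against the stop. Checking that visually before letting the treadle up.

View pics/d7.png

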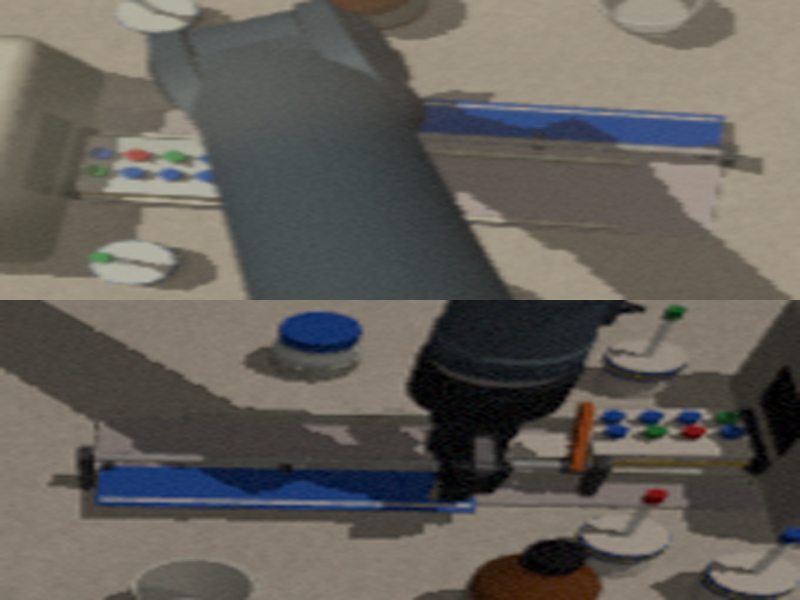

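View pics/d7w.png

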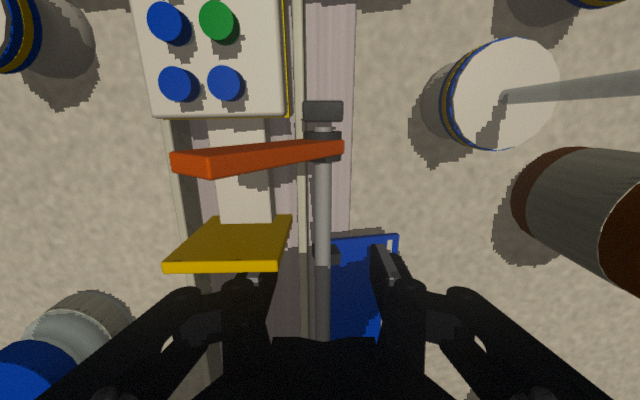

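The wrist view shows the main body past the orange gate, with only the tail beneath it. In the scene view the rack front meets the black stop at (745,440). Backing off the plate with the treadle held down, then lifting.

Call:
drive_tool([
  [[-3,0,0],[0,0,0],0.6],
  [[-6,0,0],[0,0,0],0.6],
  [[-9,0,0],[0,0,0],0.6],
  [[-12,0,0],[0,0,0],0.6],
  [[-15,0,0],[0,0,0],0.6],
  [[-16,0,0],[0,0,0],0.6],
])

```text
time_s: 11.4
position: [0.5596, 0.0493, 0.0279]
tool_rot: [-2.317, -2.12, -0.008]
force: [3.2, 2.9, 3.9]
width: 0.599
```

```bash
python3 - <<'E'
from h import *
from scipy.ndimage import label
s=state();print(s["time_s"],s["position"],s["force"])
a=np.radians(84.65);r=np.array([[np.cos(a),-np.sin(a)],[np.sin(a),np.cos(a)]]);o=np.array([523,118.])
im,d,P=cloud("wrist");P=P*1000;c=(P[...,:2]-o)@r;g=cv2.cvtColor(im,cv2.COLOR_RGB2HSV)
y=(g[...,0]>18)&(g[...,0]<34)&(g[...,1]>120)&(abs(c[...,1])<35)&(abs(P[...,2]-65)<4)
print("plate top",y.sum(),np.percentile(c[y],[2,50,98],axis=0))
b=(abs(P[...,2]-45)<2.5)&(abs(c[...,1])<29)&(c[...,0]>-20); print("body",np.percentile(c[b],[1,99],axis=0))
E
```

```text
11.4 [0.55956675 0.04930495 0.02793109] [3.16630097 2.85813277 3.93504793]
plate top 1954 [[-53.71029989 -24.15357539]
 [-49.40314747  -1.26999783]
 [-47.1428815   23.50140203]]
body [[ 10.54896086 -27.40624138]
 [ 51.87891328  28.53258867]]
```

Call:
drive_tool([
  [[-3,0,0],[0,0,0],0.6],
  [[-6,0,0],[0,0,0],0.6],
  [[-9,0,0],[0,0,0],0.6],
  [[-12,0,0],[0,0,0],0.6],
  [[-13,0,0],[0,0,0],0.6],
  [[-13,0,0],[0,0,0],0.6],
])

```text
time_s: 12.05
position: [0.5576, 0.0356, 0.028]
tool_rot: [-2.317, -2.12, -0.004]
force: [1.5, 3.5, 5.6]
width: 0.597
```

```bash
python3 look.py d8
```

```text
12.05 [0.5576 0.0356 0.028 ] [1.5 3.5 5.6] [ 0.84 -0.54  0.1 ] 0.5972134320809721
tcp chute [-78.8 -42.2]
top gate z [ 94.9  99.4 103.1] y [-16.2  -6.4]
top tubes/body x [13.9 97.3]
scene plate x 7 [-50.9 -48.4 -48.1] y [-27.9 -23.2]
scene gate z [ 53.8  80.7 101.3] y [-52.4 -17.6]
scene tubes/body x [-78.7  93.7]
```

Clear of the plate by about 15 mm, with the gate still open. Lifting.

Call:
drive_tool([
  [[0,0,-3],[0,0,0],0.6],
  [[0,0,-7],[0,0,0],0.6],
  [[0,0,-11],[0,0,0],0.6],
  [[0,0,-15],[0,0,0],0.6],
  [[0,0,-19],[0,0,0],0.6],
  [[0,0,-23],[0,0,0],0.6],
  [[0,0,-27],[0,0,0],0.6],
  [[0,0,-31],[0,0,0],0.6],
  [[0,0,-35],[0,0,0],0.6],
  [[0,0,-39],[0,0,0],0.6],
  [[0,0,-43],[0,0,0],0.6],
  [[0,0,-47],[0,0,0],0.6],
  [[0,0,-51],[0,0,0],0.6],
  [[0,0,-58],[0,0,0],0.6],
  [[0,0,-70],[0,0,0],0.6],
  [[0,0,-85],[0,0,0],0.6],
  [[0,0,-100],[0,0,0],0.6],
  [[0,0,-115],[0,0,0],0.6],
  [[0,0,-125],[0,0,0],0.6],
  [[0,0,-130],[0,0,0],0.6],
])

```text
time_s: 14.2
position: [0.5581, 0.0331, 0.1592]
tool_rot: [2.319, 2.116, 0.003]
force: [-0.4, 1.2, -0.9]
width: 0.6
```

Call:
drive_tool([
  [[-5,0,-5],[0,0,0],0.6],
  [[-15,0,-15],[0,0,0],0.6],
  [[-30,0,-25],[0,0,0],0.6],
  [[-50,0,-35],[0,0,0],0.6],
  [[-70,0,-40],[0,0,0],0.6],
  [[-95,0,-40],[0,0,0],0.6],
  [[-120,0,-40],[0,0,0],0.6],
  [[-145,0,-40],[0,0,0],0.6],
  [[-165,0,-40],[0,0,0],0.6],
  [[-180,0,-40],[0,0,0],0.6],
  [[-185,0,-40],[0,0,0],0.6],
  [[-185,0,-40],[0,0,0],0.6],
])

```text
time_s: 15.4
position: [0.54, -0.1521, 0.1972]
tool_rot: [-2.322, -2.115, 0.0]
force: [-0.7, 0.5, -0.2]
width: 0.602
```

```bash
python3 look.py d9
```

```text
15.4 [ 0.54   -0.1521  0.1972] [-0.7  0.5 -0.2] [-0.    0.   -0.02] 0.6017030071672029
tcp chute [-267.3  -42.1]
top plate x 57 [-51.6 -50.5 -47.9] y [-21.2  23.6]
top gate z [53.1 58.2 60.9] y [-29.9  14.5]
top tubes/body x [-51.3  96.1]
scene plate x 44 [-52.4 -50.  -47.6] y [-27.4  18.8]
scene gate z [52.6 57.3 60.6] y [-44.1  11.4]
scene tubes/body x [-53.2  94.4]
```

View pics/d9.png

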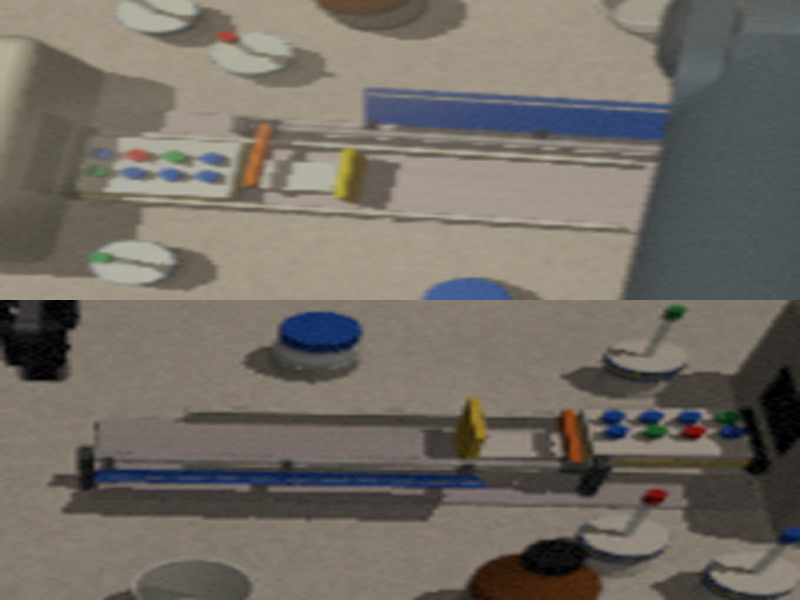

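The rack is home with its plate centre at ≈ -50 (expected -49). The gate is closed over the tail, at the same heights as at the start. The bystanders haven't moved and the arm is clear. Handing in.

```bash
python3 -c "
from h import *
print(sign_off())"
```

```text
the job is handed in; nothing more can be done
None
```

The rack is home against the black end stop, the gate is closed over its tail, and I handed the job in at about 15.5 s of the 38 s allowed.

One fingertip held the treadle down while the other pushed the rack by its yellow plate. The push stopped when the tip stalled and the force rose to 19 N. I then backed off the plate with the treadle still down, lifted so the gate closed, and moved the arm clear.

**Last checks:**
- **Rack:** the cameras put the plate about 1 mm short of its nominal home position, which is within the camera calibration error. The stall shows it was against the stop.
- **Gate:** it is closed, at the same height as at the start. In every check during the push it was well open, with the tip about 100 mm or more above the table. Those checks were made at stops, not continuously. At the one just before the rack reached the gate it had sagged by about 1 mm, so I pressed the treadle further before going on.
- **Bystanders:** the holders, the jar and the visible parts of the bottle and beaker look unmoved. I did not measure them again, and the tray was outside the last pictures.
- **Arm:** it is clear of everything, with the wrist force near zero.

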